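Secret catch of the terrarium kit chest

ROBOT

A 6-joint arm with a two-finger parallel gripper is mounted at the origin on the work surface. World frame = base frame: x ahead of the robot, y to its left, z up, the work surface at z = 0. Lengths are in m, angles in rad, forces in N, time in s.
With the tool pointing down it reaches from about 0.325 to 0.9 m from the base axis. Payload 6.1 kg.
Tool frame: the origin (TCP) lies midway between the tips of the shut fingers; the grasp point (between the pads) lies 19 mm behind it; z points along the fingers, y is the line along which they close (so a half turn about z gives the same grasp; the last joint's range is limited). The gripper opens to 87 mm and grips with 3 to 60 N. Pads are 19 mm wide; open, the fingers measure 117 mm over their backs; the gripper's body (75 mm by 190 mm) begins 51 mm behind the grasp point.
Start: joints at [-1.294, 0.22, 1.526, -0, 1.395, -0.126], TCP at [0.245, -0.575, 0.223] pointing down, gripper open.
Joint ranges: [-2.98, 2.98], [-0.91, 2.08], [0.09, 2.57], [-1.24, 4.39], [0.2, 2.65], [-2.68, 2.68]. Speed limits (rad/s): [2.57, 2.57, 3.01, 3.14, 3.14, 3.14].

INTERFACE

Orientations are given as a 3x3 rotation matrix whose columns are the frame's x, y, z axes.
In Python, from station import arm gives the robot as it stands. The module is installed in compiled form; this text tells all that it offers. Calls block until the motion is done:
- arm.move_pose(position, orientation): joint-space move of the TCP to a pose.
- arm.move_l(position, rot=None, velocity=0.15): straight line of the TCP; rot=None keeps the orientation; velocity is the mean speed in m/s.
- arm.goto_joints(angles): joint-space move.
- arm.command_gripper(opening, newtons=None): opening from 0.0 (shut) to 1.0 (fully open); newtons is the grip in N (None keeps the last); returns when the fingers have stopped.
- arm.dwell(seconds).
- arm.inverse_kinematics(position, orientation): joint angles nearest the present ones, or None.
- arm.get_obs(): the state.
- arm.capture(name): name is "scene" or "top" or "wrist"; returns (picture, depth): 480x640x3 uint8, blue, green, red; 480x640 float32, m along the optical axis (not along the pixel's ray), 0 where there is no reading.
- arm.camera_params(name): a dict with "intrinsics" (3x3 intrinsics, pixels), "pose" (4x4, takes a point from camera to world coordinates). Camera axes: x right, y down, z forward; pixel columns grow to the right and rows downward; lengths in m; the calibration is good to about 2 mm. A picture is of the moment at which its call begins: read the wrist's pose just before it. camera_params takes no time and is no camera call; for the wrist camera it gives the pose at the moment of the call.
A pose or a line that the arm cannot do raises arm.IKError and nothing moves.
- arm.job_done(): hands the job in; it is judged then, once.
The state is a dict: "time_s": time; "q": joint angles; "joint_vel": joint speeds; "tau": joint torques, N m; "eef_pos": TCP position; "eef_rot": TCP orientation; "contact_force": force on the tool from outside, world axes, zero at the start; "moment": the same for the moment, N m; "opening": opening from 0.0 (shut) to 1.0 (fully open); "gripper_force": force on a finger pad.
Only numpy, scipy, OpenCV 4.12 (cv2) and the standard library are available. Lean on these libraries where they do the work, as an engineer would, in place of code of your own. Each camera call takes 0.05 s, during which the arm holds its last target. There are 200 camera calls.

TASK

The drawer of the terrarium kit chest is held by a secret catch hidden in the aluminium strip along the chest's top front edge. Stroke along that strip, pressing only lightly, until your closed fingertips sink into the hidden recess, press the catch at its bottom so that the drawer springs out a little, then pull the drawer fully open by its handle and let go. Do not press or pull hard on the chest while the drawer is still shut, and leave the pots, jar, carton, phone and pen where they are.

Things in the scene. Friction and masses are not known exactly. Their poses are not given: they have to be found in the camera images.
- chest: fixed plywood kit chest, 390 mm wide (its y), 230 mm deep (its x), flat top at 95 mm. Origin: at the table, under the middle of its front edge. Its +x points into the chest (away from the robot), +y along its front to the left, z up. Things stand on its top 100 mm or more behind the front.
- edge_mid (a point): middle of the upper face of the rigid aluminium strip along the top front edge (chest frame: x 13, y 0, z 113 mm); axes as the chest's. The strip is 18 mm wide in x, stands 18 mm above the chest's flat top and runs 195 mm to either side along chest y. Fine joints make it look like a row of segments. It takes no harm from less than 30 N.
- edge_left (a point): point on the strip's upper face 77 mm left (chest +y) of its middle. The hidden recess lies wholly between this point and edge_right, where exactly is not known. It is 44 mm long in y, as wide as the strip (open in x), and closed by a sprung cover that is flush with the strip and looks like its other segments.
- edge_right (a point): point on the strip's upper face 77 mm right (chest -y) of its middle. The recess's cover yields to about 1 N and sinks 8 mm at 2 N; there it meets the catch, which gives way from 7 N and reaches its stop 7 mm deeper (15 mm below the strip's face) at about 10 N. The drawer is let go when the catch is 4 to 5 mm down. Both rise again when left.
- drawer (a joint): how far the drawer is out, in m: 0 shut (held by the catch), 0.09 fully open; slides along chest -x, towards the robot. When the catch is pressed a spring pushes it out 0.03 to 0.045; from there it slides with 1 to 3 N and stays where left. Its front is 304 mm wide, 12 mm thick, 13 to 87 mm above the table.
- handle (a point): middle of the drawer's handle, a level steel bar 11 mm thick, 110 mm long along chest y, 70 mm above the table; its centre line is 35 mm in front of the drawer's face (clear gap behind it 29 mm), with the drawer shut 47 mm in front of the chest. Thin posts 47 mm left and right of the middle carry it. Moves with the drawer; axes as the chest's.
- pot_on_chest: loose black plastic plant pot, 68 mm across, 52 mm high, standing on top of the chest behind the strip; origin under its centre
- moss_jar: loose small green glass jar with a wooden cap, 60 mm across, 60 mm high, standing on top of the chest behind the strip; origin under its centre
- pot_a: loose black plastic plant pot, 72 mm across, 65 mm high, on the table to the left; origin under its centre
- pot_b: loose black plastic plant pot, 72 mm across, 65 mm high, on the table to the right; origin under its centre
- juice_carton: loose white drink carton, 50 x 60 x 85 mm high, on the table; origin under its centre
- phone: loose black phone lying flat, 75 x 155 x 9 mm; origin under its centre
- marker: loose white marker pen lying flat, 14 mm thick, 135 mm long; origin under its centre

How it is judged:
By the outcome, as a careful person would: the job done as asked, in the order asked, and still so for the second after the job is handed in, with the robot touching nothing.
It also fails if it takes over 64 s, if anything falls off the work surface, if the arm or the gripper's body presses on something with over 40 N, if the wrist force passes 120 N, or if a joint passes its speed limit or range.

## Working session

There is one attempt and no reset: what is moved stays moved. The work goes in short steps, each a Python script; the robot and the scene stay as the last script left them, time stands still between calls to the robot, and variables do not carry over. Pictures are saved under pics/ and viewed, at most 10 in all, crops included, and the job is handed in when it is done.

```bash
mkdir -p pics; python3 - <<'E'
from station import arm
import cv2,numpy as np
for n in("scene","top"):
    im,d=arm.capture(n); cv2.imwrite(f"pics/{n}.png",im); np.save(f"{n}_d.npy",d)
    p=arm.camera_params(n); np.savez(f"{n}_p.npz",K=p["intrinsics"],T=p["pose"]); print(n,p)
o=arm.get_obs(); print(o["time_s"],o["contact_force"],o["eef_rot"])
E
```

```text
scene {'intrinsics': array([[595.62620827,   0.        , 321.08592929],
       [  0.        , 595.62620827, 237.83776839],
       [  0.        ,   0.        ,   1.        ]]), 'pose': array([[-0.39061223,  0.7508874 , -0.53253187,  1.34951169],
       [ 0.92049574,  0.32517894, -0.21667083,  0.32816979],
       [ 0.01047276, -0.5748276 , -0.81820753,  1.31991074],
       [ 0.        ,  0.        ,  0.        ,  1.        ]])}
top {'intrinsics': array([[550.42379076,   0.        , 314.81242725],
       [  0.        , 550.42379076, 237.83023984],
       [  0.        ,   0.        ,   1.        ]]), 'pose': array([[-0.01765875, -0.9865543 ,  0.16247703,  0.33079082],
       [-0.99966566,  0.02049066,  0.01577026, -0.03015402],
       [-0.01888748, -0.16214422, -0.98658629,  1.2692329 ],
       [ 0.        ,  0.        ,  0.        ,  1.        ]])}
0.1 [-0.0994284  -0.08812958 -0.1247133 ] [[ 9.19968184e-01  3.91992754e-01 -4.70795443e-04]
 [ 3.91992966e-01 -9.19966630e-01  1.70694364e-03]
 [ 2.35993440e-04 -1.75488234e-03 -9.99998432e-01]]
```

View pics/scene.png

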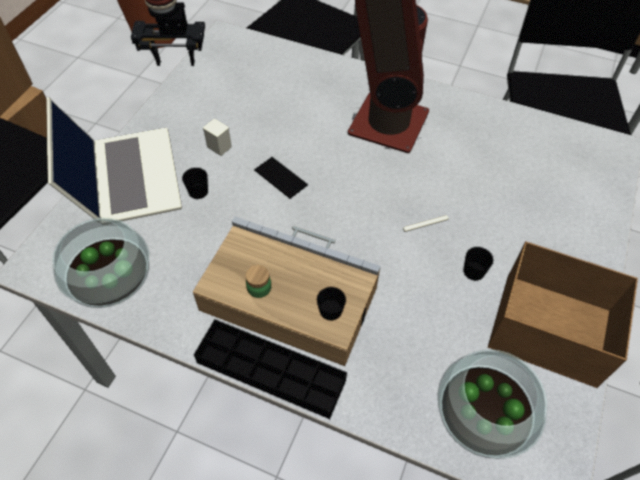

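View pics/top.png

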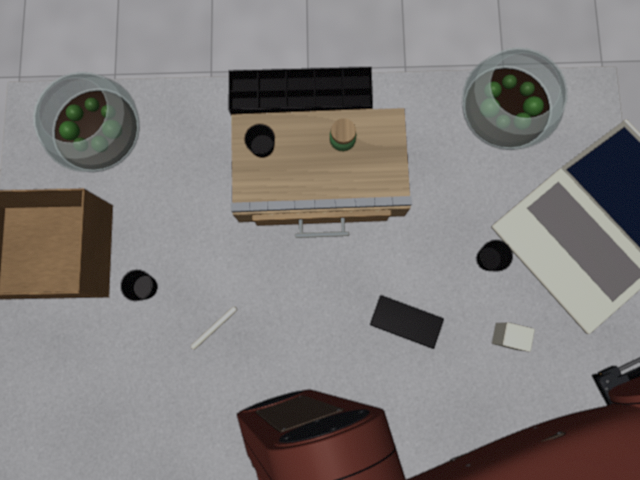

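The scene view shows the strip from (234,221) to (378,270). The top view shows it from (233,206) to (410,200), with the handle at about (322,235). I'll enlarge both.

```bash
python3 - <<'E'
import cv2,numpy as np
a=cv2.imread("pics/top.png")[185:245,220:420]; b=cv2.imread("pics/scene.png")[205:285,220:390]
a=cv2.resize(a,None,fx=4,fy=4,interpolation=cv2.INTER_CUBIC);b=cv2.resize(b,None,fx=4,fy=4,interpolation=cv2.INTER_CUBIC)
o=np.zeros((560,800,3),np.uint8);o[:240]=a;o[240:,:680]=b
cv2.imwrite("pics/crop.png",o)
E
```

```text
(no output)
```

View pics/crop.png

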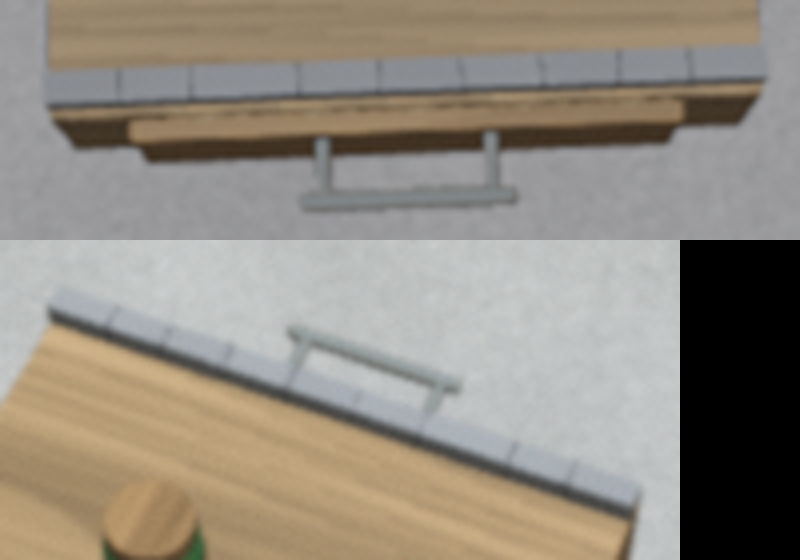

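Top crop: strip ends at (48,88) and (764,63), handle bar ends at (302,201) and (517,195). Scene crop: strip ends at (52,304) and (638,492), handle ends at (292,330) and (458,387). I'll triangulate these.

```bash
python3 - <<'E'
import cv2,numpy as np
P={}
for n in("top","scene"):
    z=np.load(n+"_p.npz"); P[n]=z["K"]@np.linalg.inv(z["T"])[:3]
f=lambda u,v,ox,oy:[ox+(u+.5)/4-.5,oy+(v+.5)/4-.5]
t=[f(48,88,220,185),f(764,63,220,185),f(302,201,220,185),f(517,195,220,185)]
s=[f(u,v-240,220,205) for u,v in((638,492),(52,304),(458,387),(292,330))]
X=cv2.triangulatePoints(P["top"],P["scene"],np.array(t).T,np.array(s).T);X=(X[:3]/X[3]).T
print(X.round(4)); d=X[0]-X[1]; print("len",np.linalg.norm(d),"mid",(X[0]+X[1])/2,"yaw",np.arctan2(-d[0],d[1]),"handle",(X[2]+X[3])/2)
# strip plane check
T=np.load("top_p.npz");d=np.load("top_d.npy")
for u,v in t:
    r=np.linalg.inv(T["K"])@[u,v,1]; R=T["T"]
    w=R[:3,:3]@r; k=(.113-R[2,3])/w[2]; print((R[:3,3]+k*w).round(4), (R[:3,3]+w*d[int(round(v)),int(round(u))]).round(4))
E
```

```text
[[ 0.5916  0.1685  0.1157]
 [ 0.5999 -0.2198  0.1066]
 [ 0.5352  0.0326  0.0733]
 [ 0.5358 -0.0847  0.072 ]]
len 0.38848341570290584 mid [ 0.59574865 -0.025673    0.11117624] yaw 0.021278078033137512 handle [ 0.53545972 -0.02604841  0.07263028]
[0.5931 0.1664 0.113 ] [0.5929 0.1663 0.114 ]
[ 0.5984 -0.2187  0.113 ] [ 0.5976 -0.2182  0.1163]
[0.5285 0.0302 0.113 ] [0.5345 0.032  0.0776]
[ 0.5293 -0.0844  0.113 ] [ 0.5486 -0.0896  0.0007]
```

```bash
cat >h.py <<'E'
from station import arm
import numpy as np
yaw=0.017; c,s=np.cos(yaw),np.sin(yaw)
cx=np.array([c,s,0]);cy=np.array([-s,c,0]);cz=np.array([0,0,1.])
O=np.array([.5955,-.026,0])-.013*cx
R=np.stack([cx,-cy,-cz],1)
W=lambda x,y,z:O+x*cx+y*cy+z*cz
def st():
    o=arm.get_obs(); p=np.array(o["eef_pos"])-O; F=np.array(o["contact_force"])
    return o["time_s"],np.array([p@cx,p@cy,p[2]]),np.array([F@cx,F@cy,F[2]])
def show(l=""): t,p,F=st(); print(l,round(t,2),(p*1e3).round(1),F.round(1))
E
python3 - <<'E'
from h import *
arm.command_gripper(0.0,20); show("shut")
arm.move_pose(W(.013,-.066,.160),R); show("above")
arm.move_l(W(.013,-.066,.120),velocity=.1); show("low")
b=st()[2][2]
z=.120
for i in range(20):
    z-=.001; arm.move_l(W(.013,-.066,z),velocity=.03); t,p,F=st()
    print(round(t,2),round(z*1e3,1),(p*1e3).round(1),F.round(1))
    if F[2]-b>2: break
E
```

```text
shut 1.62 [-346.8 -542.9  222.5] [-0.6  0.1  0.1]
above 3.77 [ 13.  -66.9 160.1] [-0.4 -0.1 -0.7]
low 4.33 [ 12.8 -66.2 119.7] [ 0.1 -0.1  0.1]
4.58 119.0 [ 13.5 -66.1 119.7] [ 0.2 -0.   0.6]
4.83 118.0 [ 13.  -66.  118.1] [0.2 0.7 0.6]
5.08 117.0 [ 12.9 -66.  116.9] [ 0.9  0.1 -0.9]
5.33 116.0 [ 12.9 -66.  115.9] [-1.3  0.8  0.5]
5.58 115.0 [ 12.9 -66.  114.9] [-0.8  0.7 -0.1]
5.83 114.0 [ 12.9 -66.  113.9] [-0.3 -0.3 -0.8]
6.08 113.0 [ 13.2 -66.  113.4] [-0.6  0.9  2.9]
```

```bash
python3 - <<'E'
from h import *
y,z=-.066,.113; zs=.1132
while y<.068:
    y+=.0035; arm.move_l(W(.013,y,z),velocity=.03); t,p,F=st()
    print(round(t,2),round(z*1e3,1),(p*1e3).round(1),F.round(1))
    if max(abs(F))>15: z+=.002; arm.move_l(W(.013,y,z)); print("high"); break
    if zs-p[2]>.002 and F[2]<3.5: print("sinking"); break
    if F[2]<1.8: z-=.001
    elif F[2]>5: z+=.0005
    elif F[2]<3: z-=.0002
E
```

```text
6.34 113.0 [ 13.4 -62.5 113.4] [-0.9 -0.5  4. ]
6.61 113.0 [ 13.3 -59.  113.4] [ 1.  -1.2  4.5]
6.88 113.0 [ 13.3 -55.5 113.4] [-0.2 -2.7  5.2]
7.14 113.5 [ 12.9 -51.3 113.4] [-0.4  0.6  3.9]
7.41 113.5 [ 12.9 -48.1 113.4] [-0.2 -0.7  3.4]
7.67 113.5 [ 13.  -44.6 113.4] [ 0.1 -1.   3.7]
7.94 113.5 [ 12.9 -41.1 113.4] [ 0.1 -0.1  3.3]
8.21 113.5 [ 12.9 -37.6 113.4] [-0.3  0.1  2.5]
8.47 113.3 [ 13.1 -34.3 113.4] [ 0.2 -1.4  3.3]
8.74 113.3 [ 13.1 -30.7 113.4] [ 1.1 -1.9  4.7]
9.01 113.3 [ 13.1 -27.2 113.4] [-0.1 -1.4  5.6]
9.28 113.8 [ 12.6 -23.1 113.4] [-1.2  0.8  1.6]
9.55 112.8 [ 13.2 -21.2 113.4] [-0.7 -3.1  5.9]
9.82 113.3 [ 13.  -16.8 113.4] [-0.6 -0.3  4.1]
10.08 113.3 [ 13.1 -13.2 113.4] [ 0.4 -2.2  5.2]
10.35 113.8 [ 12.7  -9.2 113.4] [-0.1  2.3  2.1]
10.62 113.6 [ 12.9  -6.1 113.4] [0.2 0.7 0.8]
10.89 112.6 [ 13.5  -3.9 113.4] [-0.6 -3.1  5.2]
11.16 113.1 [ 13.2   0.7 113.4] [-1.  -1.7  3.1]
11.43 113.1 [ 13.3   4.1 113.4] [-0.5 -1.3  5.6]
11.69 113.6 [ 12.8   8.2 113.4] [-0.4  0.1  2.6]
11.96 113.4 [ 13.   11.2 113.4] [ 0.1 -1.8  3.5]
12.22 113.4 [ 13.   14.8 113.4] [ 0.3 -1.   3.7]
12.49 113.4 [ 13.   18.4 113.4] [-0.4 -0.7  3.4]
12.76 113.4 [ 12.9  22.  113.2] [ 0.4 -0.4  2.6]
13.03 113.2 [ 12.7  25.6 112.7] [0.6 1.  1.7]
13.3 112.2 [ 12.8  28.9 112. ] [-0.3 -0.5  1.6]
13.57 111.2 [ 13.   32.3 111.2] [0.1 0.7 1.1]
sinking
```

```bash
python3 - <<'E'
from h import *
import cv2
y=.0335; z=.1112
while z>.0955:
    z-=.0015 if z>.107 else .001
    arm.move_l(W(.013,y,z),velocity=.03); t,p,F=st()
    print(round(t,2),round(z*1e3,1),(p*1e3).round(1),F.round(1))
    if F[2]>10.5 or max(abs(F[:2]))>8: break
arm.dwell(.3); show("held")
arm.move_l(W(.013,y,.150),velocity=.12); arm.move_l(W(.013,y,.190),velocity=.2); show("up")
im,d=arm.capture("top"); cv2.imwrite("pics/t2.png",cv2.resize(im[185:260,220:420],None,fx=4,fy=4,interpolation=cv2.INTER_CUBIC))
im,d=arm.capture("scene"); cv2.imwrite("pics/s2.png",cv2.resize(im[185:285,220:390],None,fx=4,fy=4,interpolation=cv2.INTER_CUBIC))
E
python3 -c "
import cv2,numpy as np
a=cv2.imread('pics/t2.png');b=cv2.imread('pics/s2.png')[:300];o=np.zeros((600,800,3),np.uint8);o[:300]=a;o[300:,:680]=b;cv2.imwrite('pics/c2.png',o)"
```

```text
13.82 109.7 [ 13.1  33.6 109.7] [-0.  -0.1  1.3]
14.07 108.2 [ 13.1  33.5 108.2] [-0.7  0.2  1.1]
14.32 106.7 [ 13.1  33.5 106.7] [0.6 1.5 2. ]
14.57 105.7 [ 13.   33.5 105.7] [-0.5  0.9  1.4]
14.82 104.7 [ 13.2  33.5 105.3] [-0.9 -0.1  4.8]
15.07 103.7 [ 13.4  33.5 104.9] [-2.9  0.7  8. ]
15.32 102.7 [ 13.4  33.5 104.1] [-2.2  1.1  9.9]
15.57 101.7 [ 13.4  33.5 103.2] [-2.4  1.9  9.9]
15.82 100.7 [ 13.5  33.5 102.3] [-2.9  0.4 10.9]
held 16.12 [ 13.5  33.4 102.3] [-3.4  0.5 10.5]
up 17.03 [ 13.3  33.4 190.1] [ 0.4  0.2 -0.3]
```

View pics/c2.png

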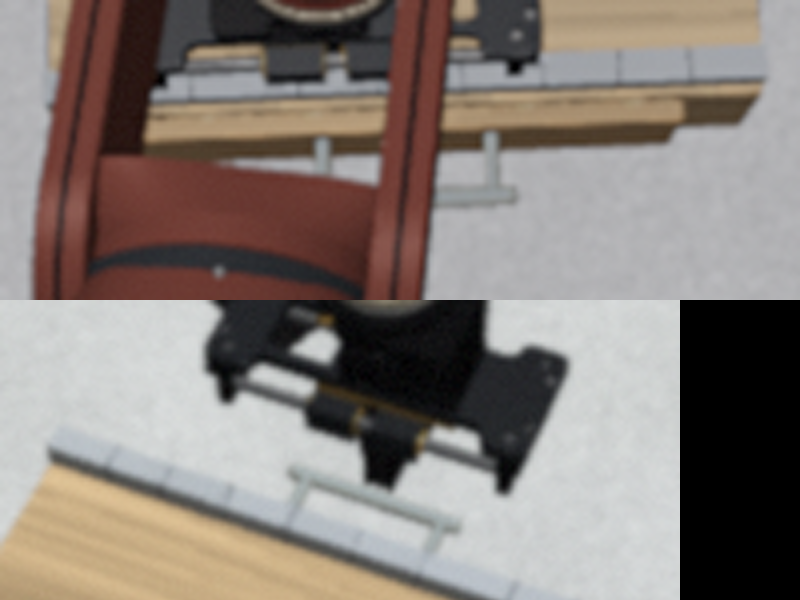

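Not released: the handle's right end is still at (517,195) because the catch went down only about 3 mm. I'll press again, deeper.

```bash
python3 - <<'E'
from h import *
import cv2
y=.0335
arm.move_l(W(.013,y,.118),velocity=.15); arm.move_l(W(.013,y,.107),velocity=.05); show()
z=.1045
while z>.094:
    z-=.001
    arm.move_l(W(.013,y,z),velocity=.03); t,p,F=st()
    print(round(t,2),round(z*1e3,1),(p*1e3).round(1),F.round(1))
    if F[2]>15 or max(abs(F[:2]))>8 or p[2]<.0990: break
arm.dwell(.2); show("held")
arm.move_l(W(.013,y,.150),velocity=.12); arm.move_l(W(.013,y,.190),velocity=.2); show("up")
im,d=arm.capture("top"); im2,d=arm.capture("scene")
r=lambda a:cv2.resize(a,None,fx=4,fy=4,interpolation=cv2.INTER_CUBIC)
import numpy as np
o=np.zeros((600,800,3),np.uint8);o[:300]=r(im[185:260,220:420]);o[300:,:680]=r(im2[185:260,220:390]);cv2.imwrite('pics/c3.png',o)
E
```

```text
18.13 [ 13.4  33.4 107.4] [0.4 0.4 2.2]
18.4 103.5 [ 13.6  33.4 104.3] [-0.2  0.8  3.8]
18.65 102.5 [ 13.8  33.4 103.9] [-1.9 -0.2  8.7]
18.9 101.5 [ 13.9  33.4 103.2] [-2.2  1.1  9.4]
19.15 100.5 [ 13.9  33.4 102.3] [-2.2  0.2 10.3]
19.4 99.5 [ 13.9  33.4 101.3] [-3.1  0.4 11.4]
19.65 98.5 [ 14.   33.4 100. ] [-0.5  0.6  8.5]
19.9 97.5 [14.  33.4 99. ] [-2.  -0.6  9.2]
20.15 96.5 [14.  33.4 98.2] [-1.2 -0.3  9.9]
held 20.35 [14.  33.4 98.2] [-1.6  0.2  9.8]
up 21.3 [ 13.3  33.4 190.1] [-0.2  0.6 -0.5]
```

View pics/c3.png

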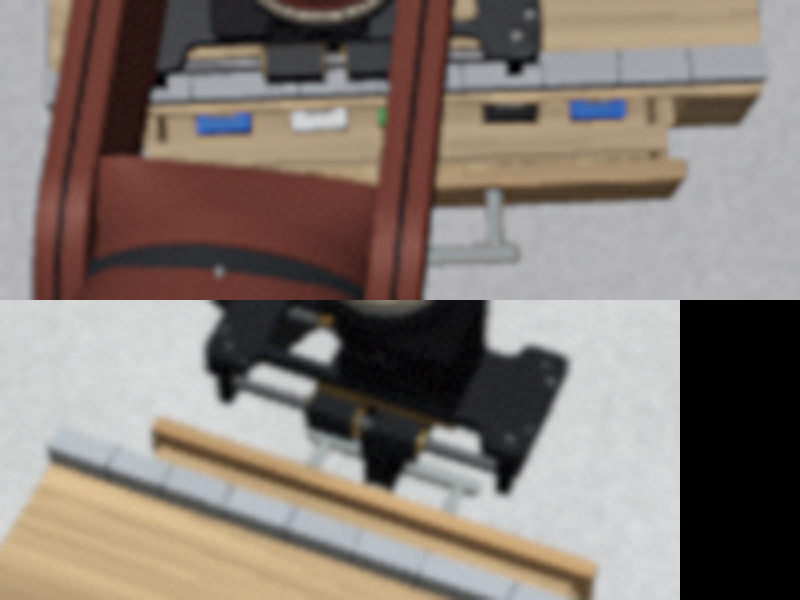

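The drawer has sprung out: the handle's right end is now at (517,252) in the top crop and (476,488) in the lower scene crop. I'll work out how far it moved, then hook the bar from behind and pull.

```bash
cat > pull.py <<'E'
from h import *
def ray(n,u,v,z):
    T=np.load(n+"_p.npz");M=T["T"];w=M[:3,:3]@np.linalg.inv(T["K"])@[u,v,1];P=M[:3,3]+w*(z-M[2,3])/w[2]-O
    return np.array([P@cx,P@cy])
f=lambda u,v,oy:(220+(u+.5)/4-.5,oy+(v+.5)/4-.5)
print("shut",ray("top",*f(517,195,185),.07),ray("scene",*f(458,147,205),.07))
a=ray("top",*f(517,252,185),.07);b=ray("scene",*f(476,188,185),.07);print("now",a,b)
hx=(a[0]+b[0])/2; print("hx",hx,"out",-.047-hx)
assert .025<-.047-hx<.05
x=hx+.020
arm.move_l(W(x,0,.150),velocity=.2); show("above")
for z in(.105,.095,.085,.075,.065,.056):
    arm.move_l(W(x,0,z),velocity=.1); t,p,F=st(); show(z)
    if max(abs(F))>6: arm.move_l(W(x,0,.15)); raise SystemExit("contact")
while x>-.15:
    x-=.004; arm.move_l(W(x,0,.056),velocity=.05); t,p,F=st(); print(round(t,2),round(x*1e3,1),(p*1e3).round(1),F.round(1))
    if F[0]>8: break
E
python3 pull.py
```

```text
shut [-0.04682219 -0.05938363] [-0.04857147  0.05911958]
now [-0.07859419 -0.05796283] [-0.08159189  0.05873187]
hx -0.08009303997983377 out 0.033093039979833774
above 22.0 [-59.6   0.  150.1] [1.3 0.9 0.3]
0.105 22.6 [-5.970e+01  1.000e-01  1.052e+02] [-0.  -0.7  0.3]
0.095 22.85 [-60.2   0.   95. ] [-1.2 -0.4 -0.4]
0.085 23.1 [-60.6   0.1  84.7] [-0.5  0.   0.1]
0.075 23.35 [-60.7   0.1  74.6] [ 0.1 -0.6 -0.3]
0.065 23.6 [-60.7   0.1  64.6] [-0.7 -0.6 -0.2]
0.056 23.85 [-60.7   0.1  55.5] [ 0.6  0.3 -0.3]
24.1 -64.1 [-64.2  -0.   56.3] [-0.3 -0.   0.8]
24.35 -68.1 [-68.3   0.   56.1] [ 0.4 -0.9  0.3]
24.6 -72.1 [-72.5   0.   55.9] [-0.7 -0.3 -0.6]
24.85 -76.1 [-76.5   0.   55.9] [-0.1 -0.2  0.4]
25.1 -80.1 [-80.5   0.   55.9] [-0.3  0.7  0. ]
25.35 -84.1 [-84.5   0.   55.9] [-0.2 -0.3 -0.5]
25.6 -88.1 [-88.5   0.   55.9] [-0.1 -0.8  0.3]
25.85 -92.1 [-92.5   0.   55.9] [-0.2 -0.5  0. ]
26.1 -96.1 [-96.5   0.   55.9] [-0.9 -0.   0.5]
26.35 -100.1 [-100.5    0.    56. ] [-0.4 -0.2  0.8]
26.6 -104.1 [-104.5    0.    55.9] [-0.3  0.8  0.5]
26.85 -108.1 [-108.5    0.    55.9] [-0.8 -1.1 -0.3]
27.1 -112.1 [-112.5    0.    55.9] [-0.4 -0.8  0.4]
27.35 -116.1 [-116.5    0.    55.9] [ 0.4 -0.9  0.3]
27.6 -120.1 [-1.197e+02 -1.000e-01  5.630e+01] [ 2.9 -0.4 -1. ]
27.85 -124.1 [-120.1   -0.2   56.7] [ 16.4   0.2 -13.6]
```

The force rose at x = -120 mm, which matches the open stop. Next I'll relax, lift out, clear the arm and look.

```bash
python3 - <<'E'
from h import *
import cv2
arm.move_l(W(-.1165,0,.056),velocity=.05); show("relax")
arm.move_l(W(-.1165,0,.150),velocity=.1); arm.move_l(W(-.1165,0,.26),velocity=.2); show("up")
arm.goto_joints([-1.294,.22,1.526,0,1.395,-.126]); show("home")
im,_=arm.capture("top"); cv2.imwrite("pics/end.png",im)
E
```

```text
relax 28.15 [-1.172e+02  1.000e-01  5.570e+01] [-0.1  0.1 -0.1]
up 29.94 [-1.171e+02  2.000e-01  2.586e+02] [ 0.2 -0.3 -1.1]
home 32.06 [-345.8 -542.6  223.2] [-0.6 -0.4  0.3]
```

View pics/end.png

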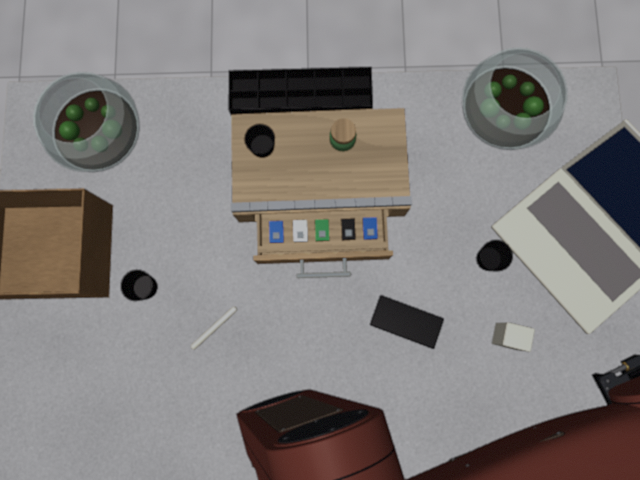

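The drawer is fully open, with its handle at (324,275), about 90 mm out. Everything else is where it was.

```bash
python3 -c "
from station import arm
print(arm.job_done())"
```

```text
the job is handed in; nothing more can be done
None
```

The catch was found by stroking lightly along the strip and pressed, on the second try after a too-shallow first press; the drawer was then pulled fully open (about 90 mm) and let go, with everything else left in place, and the job was handed in at about 32 s.

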